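# Put the reamer away

## Robot

A 7-joint arm with a two-finger parallel gripper is mounted at the origin on the work surface. World frame = base frame: x ahead of the robot, y to its left, z up, the work surface at z = 0. Lengths are in m, angles in rad, forces in N, time in s.
With the tool pointing down it reaches from about 0.35 to 0.775 m from the base axis. Payload 3.1 kg.
Tool frame: the origin (TCP) lies on the centre line of the jaws, within the pads' length; the fingertips stand 11 mm ahead of it and the grasp point (between the pads) lies 8 mm behind it; z points along the fingers, y is the line along which they close (so a half turn about z gives the same grasp; the last joint's range is limited). The gripper opens to 85 mm and grips with 20 to 120 N. Pads are 22 mm wide; open, the fingers measure 114 mm over their backs; the gripper's body (76 mm by 85 mm) begins 54 mm behind the grasp point. The pads swing forward as they close: fully open they stand 13 mm farther back than shut.
Start: joints at [-1.283, 0.311, 0.014, 1.512, -0.004, 1.319, -0.027], TCP at [0.178, 0.52, 0.242] pointing down, gripper open.
Joint ranges: [-2.7, 2.7], [-0.3, 1.91], [-1.27, 1.3], [0.12, 2.57], [-1.44, 4.58], [0.2, 2.03], [-3.05, 3.05]. Speed limits (rad/s): [2.79, 2.79, 3.14, 3.14, 3.14, 3.14, 3.14].

## Interface

Orientations are given as a 3x3 rotation matrix whose columns are the frame's x, y, z axes.
In Python, from plant import manip, cams, workorder gives the robot as it stands. The module is installed in compiled form; this text tells all that it offers.
- The arm moves only by the tool step_arm, never from a script. Its argument "rows" is a list that holds one entry, the list of rows, each a list of 4 numbers: the shift along the world's x, y, z in mm, then the turn about the world's z in degrees. A call has 1 to 20 rows; each row is the pose to reach, as a shift and turn from the pose commanded when the call began; what a row does not reach only later rows make up. A row lasts 1/8 s, in which the tool goes at most 62.5 mm and 10.7 degrees, less where a joint would pass 70% of its speed; a pose out of reach is approached as far as the arm can. A call with a gripper value outside its range is refused whole. "claw" is the opening in per cent of the stroke, from 0 (shut) to 100 (fully open), set as the call begins (left out, the last holds). The fingers move at their own pace and stop on an object; "force" is the grip in N (left out, the last holds). Time passes only in rows, so rows that repeat a pose let the fingers close. It gives the time, the measured TCP pose, the force, the opening and the grip force at its end, in the units of the state.
- manip.get_state(): the state, without advancing time (a new reading comes with each control period).
- cams.camera(name): name is "side" or "top"; returns the picture (384x512x3 uint8, red, green, blue); there is no depth.
- cams.camera_info(name): a dict with "intrinsics" (3x3 intrinsics, pixels), "k1" (the pictures are not rectified: a ray, as slopes to the right and down, at radius r is drawn at 1 + k1 r^2 times it, then the intrinsics apply), "R" (3x3) and "t" (3): a world point X has camera coordinates R X + t. Camera axes: x right, y down, z forward; pixel columns grow to the right and rows downward; lengths in m; the calibration is good to about 2 mm. A picture is of the moment at which its call begins. camera_info takes no time and is no camera call.
- workorder.sign_off(): hands the job in; it is judged then, once.
The state is a dict: "time_s": time; "qpos": joint angles; "qvel": joint speeds; "effort": joint torques, N m; "eef_pos": TCP position; "ee_rot": TCP orientation; "contact_force": force on the tool from outside, world axes, zero at the start; "torque": the same for the moment, N m; "grip_width": finger opening in m; "grip_force": force on a finger pad.
Only numpy, scipy, OpenCV 4.12 (cv2) and the standard library are available. Lean on these libraries where they do the work, as an engineer would, in place of code of your own. Each camera call takes 0.05 s, during which the arm holds its last target. There are 200 camera calls.

## Task

Draw the red-handled reamer out of its little leaning stand along the line of its sleeve, so gently that the light stand neither tips nor gets dragged from its place. Lay the reamer flat in the open drawer of the tool chest and push the drawer fully shut. Leave the stain bottle, the briar bowl and the wax jar where they are.

Things in the scene. Friction and masses are not known exactly. Their poses are not given: they have to be found in the camera images.
- stand: Light free-standing stand, about 160 g: dark wooden foot 80 (x) x 56 (y) x 10 mm with a leaning aluminium tube (sleeve). Origin: centre of the underside; z up. The sleeve leans 30 degrees from vertical towards the stand's own +x; its bore is 12 mm, 70 mm long, a slack fit on the reamer's shank, outside 22 mm. The stand slides or tips under a newton or two.
- stand_mouth (a point): Centre of the sleeve's upper mouth, 77 mm above the table; axes as the stand's (z is vertical, not the sleeve's line).
- reamer_handle (a point): Centre of the reamer's red handle, a rounded bar 28 mm along its x, 22 mm along its y, 60 mm along its z. Axes are the reamer's: z runs along it from foot to handle end; y is level at the start, so the 22 mm width is sideways. 102 mm from the foot, 30 mm from the handle's end, 36 mm past the sleeve's mouth at the start.
- reamer_foot (a point): Foot (shank tip) of the reamer; same axes. Reamer: about 75 g, 132 mm long; from the foot a steel shank 9.6 mm thick, 66 mm long, a brass collar 18 mm thick, 6 mm high, then the handle. At the start the shank stands in the sleeve and the collar rests on the sleeve's mouth.
- chest: Dark wooden tool chest fixed to the bench, 260 mm wide (y), 90 mm high; origin on the bench, its carcass runs from 95 mm in front (-x) of the origin to 110 mm behind. Its one drawer opens towards the chest's own -x, towards the robot.
- drawer_floor (a point): Centre of the drawer's inner floor, 22 mm above the bench, moving with the drawer; axes as the chest's. Inside: 175 (x) x 218 (y) mm, 46 mm deep. The front panel's outer face lies 108 mm in front (-x) of this point, its top edge 77 mm above the bench. When open, the rear part stays (some 45 to 65 mm) under the chest's top.
- chest_drawer0_handle (a point): Centre of the drawer's brass bar handle (11 mm thick, 120 mm long along y), 35 mm in front of the front panel; moves with the drawer.
- chest_drawer0 (a joint): How far the drawer is open, m: 0 shut, about 0.15 fully open. Stiff slide: some 1 to 2 N to move it slowly; it stops against the chest at 0.
- stain_bottle: Bystander: amber bottle with a red cap, 48 mm wide, 95 mm high; origin at the centre of its underside.
- briar_bowl: Bystander: red-brown tobacco-pipe bowl with a short stem stub, bowl 45 mm wide, 52 mm high; origin at the centre of its underside.
- wax_jar: Bystander: glass jar with a black lid, 52 mm wide, 55 mm high, on the chest's top; origin at the centre of its underside.
There are look-alikes about, which are no part of the job. Of the things like the part that bears reamer_handle, leave any that is orange, purple or turquoise; of the rest the larger one is meant.

How it is judged:
On the way, in this order (a step that is already met when the one before it is completed fails the run):
1. the reamer is drawn clear of the sleeve, with the stand upright in its place (z of reamer_foot in the frame of stand above 0.082 m and angle between stand's own z axis and vertical below 0.06 rad and distance of stand from where it was at the start of the episode below 0.015 m), for 0.2 s.
2. the reamer lies flat and released in the open drawer (value of joint chest_drawer0 above 0.05 m and x of reamer_handle in the frame of drawer_floor between -0.09 and 0.09 m and y of reamer_handle in the frame of drawer_floor between -0.11 and 0.11 m and z of reamer_handle in the frame of drawer_floor between 0 and 0.024 m and z of reamer_foot in the frame of drawer_floor below 0.03 m and contact force between the fingers and reamer below 0.1 N), for 0.2 s.
At the end, for the whole second after the job is handed in: The drawer is shut to within 5 mm with the reamer lying flat on its floor (handle centre under 24 mm and foot under 30 mm above the floor), and the stand rests upright (within about 3 degrees) within 15 mm of where it stood (value of joint chest_drawer0 below 0.005 m and x of reamer_handle in the frame of drawer_floor between -0.09 and 0.09 m and y of reamer_handle in the frame of drawer_floor between -0.11 and 0.11 m and z of reamer_handle in the frame of drawer_floor between 0 and 0.024 m and z of reamer_foot in the frame of drawer_floor below 0.03 m and angle between stand's own z axis and vertical below 0.06 rad and distance of stand from where it was at the start of the episode below 0.015 m and linear speed of stand below 0.02 m/s); the robot touches nothing.
It fails at once if the stand tips by more than about 5 degrees (angle between stand's own z axis and vertical above 0.09 rad).
It fails at once if the stand is dragged more than 15 mm (distance of stand from where it was at the start of the episode above 0.015 m).
It fails at once if a bystander is disturbed: bottle, bowl or jar moves more than 20 mm (distance of any of stain_bottle, briar_bowl, wax_jar from where it was at the start of the episode above 0.02 m or z of wax_jar in the frame of chest below 0.08 m).
It also fails if it takes over 72 s, if anything falls off the work surface, if the arm or the gripper's body presses on something with over 40 N, if the wrist force passes 120 N, or if a joint passes its speed limit or range.

## Working session

There is one attempt and no reset: what is moved stays moved. The work goes in short steps, Python scripts to look and compute and a tool call to move; the robot and the scene stay as the last step left them, time stands still between calls to the robot, and variables do not carry over. Pictures are saved under pics/ and viewed, at most 10 in all, crops included, and the job is handed in when it is done.

Besides the shell and the picture viewer there is one more tool, called after "Call:" as name(argument=value, ...), one argument or row to a line, values as JSON. step_arm: Moves the arm, as the interface text tells. Its arguments: {"type":"object","properties":{"rows":{"type":"array"},"claw":{"type":"number"},"force":{"type":"number"}},"required":["rows"]}

```bash
mkdir -p pics; python3 - <<'E'
from plant import manip,cams
import cv2,numpy as np
for n in("side","top"):
    cv2.imwrite(f"pics/{n}0.png",cams.camera(n)[:,:,::-1]); i=cams.camera_info(n)
    print(n,np.array(i["intrinsics"]).tolist(),i["k1"],np.round(i["R"],4).tolist(),np.round(i["t"],4).tolist())
s=manip.get_state();print(s["time_s"],s["eef_pos"],s["ee_rot"],s["contact_force"])
E
```

```text
side [[407.31751837077326, 0.0, 252.25958297687308], [0.0, 407.31751837077326, 195.89031751146908], [0.0, 0.0, 1.0]] -0.026265787209454567 [[0.6897, -0.7241, 0.0007], [-0.5564, -0.5305, -0.6395], [0.4634, 0.4407, -0.7688]] [-0.4464, 0.2342, 1.0309]
top [[367.5556378003299, 0.0, 250.60372673696102], [0.0, 367.5556378003299, 190.0469455349404], [0.0, 0.0, 1.0]] -0.07151263382858157 [[-0.0003, -1.0, 0.009], [-0.9939, -0.0007, -0.1099], [0.1099, -0.009, -0.9939]] [-0.1699, 0.4645, 1.354]
0.1 [0.17789746 0.51977062 0.2412948 ] [[-9.46118191e-01  3.23820884e-01 -6.36036892e-04]
 [ 3.23821501e-01  9.46115904e-01 -2.08128116e-03]
 [-7.21976875e-05 -2.17510039e-03 -9.99997632e-01]] [ 1.00487958  0.19744693 -1.40535443]
```

View pics/side0.png

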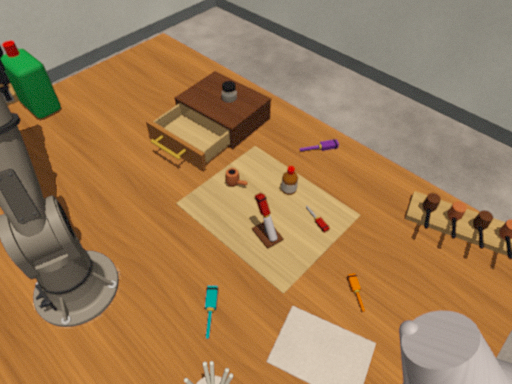

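View pics/top0.png

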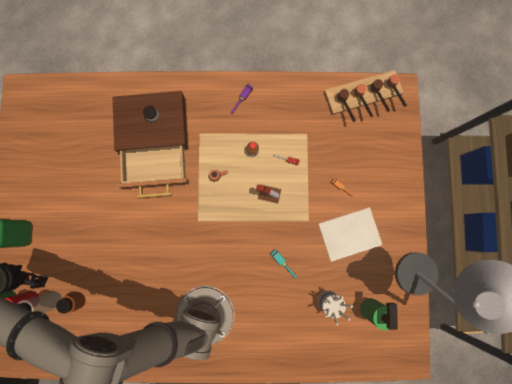

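Candidates: red reamer in the stand (side 263,205; top 265,190), a small red tool lying down (side 317,219; top 290,160), purple (side 320,146), turquoise (side 211,300) and orange (side 355,290). I choose the large red one in the stand and check it in a close crop.

```bash
python3 - <<'E'
import cv2,numpy as np
a=cv2.imread("pics/side0.png")[180:255,225:335]; b=cv2.imread("pics/top0.png")[130:205,200:310]
f=lambda i:cv2.resize(i,None,fx=5,fy=5,interpolation=cv2.INTER_CUBIC)[:, :]
im=np.vstack([f(a),f(b)]);im=np.hstack([cv2.resize(a,(400,273),interpolation=2),cv2.resize(b,(400,273),interpolation=2)])
c=cv2.imread("pics/side0.png")[70:190,140:280]; d=cv2.imread("pics/top0.png")[85:205,105:245]
im=np.vstack([im,np.hstack([cv2.resize(c,(373,320),interpolation=2),np.zeros((320,27,3),np.uint8),cv2.resize(d,(373,320),interpolation=2),np.zeros((320,27,3),np.uint8)])])
cv2.imwrite("pics/crop1.png",im);print(im.shape)
E
```

```text
(593, 800, 3)
```

View pics/crop1.png

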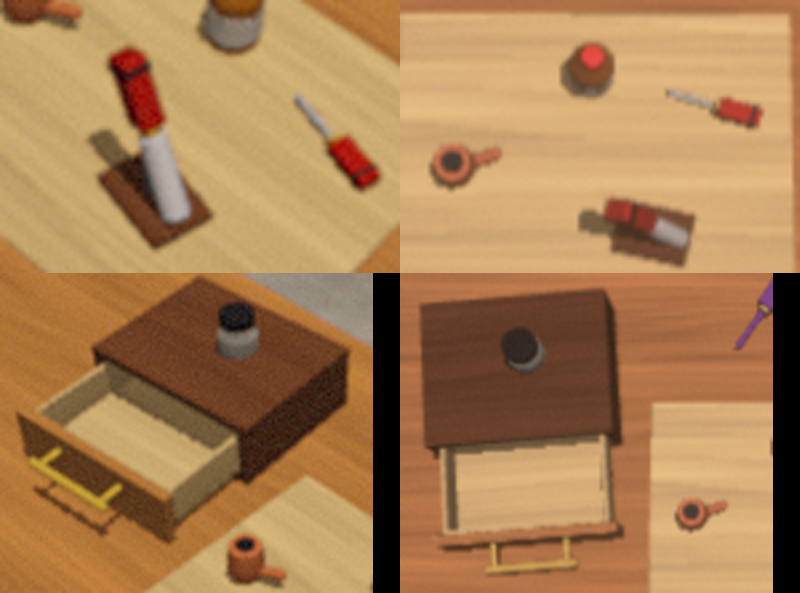

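```bash
cat > h.py <<'E'
import numpy as np,cv2
from scipy.optimize import least_squares,minimize
from scipy.spatial.transform import Rotation as Ro
I={"side":(407.3175,252.2596,195.8903,-0.026265787,[[0.6897,-0.7241,0.0007],[-0.5564,-0.5305,-0.6395],[0.4634,0.4407,-0.7688]],[-0.4464,0.2342,1.0309]),
"top":(367.5556,250.6037,190.0469,-0.071512634,[[-0.0003,-1.0,0.009],[-0.9939,-0.0007,-0.1099],[0.1099,-0.009,-0.9939]],[-0.1699,0.4645,1.354])}
def proj(n,X):
    f,cx,cy,k,R,t=I[n]; c=np.atleast_2d(X)@np.array(R).T+t; s=c[:,:2]/c[:,2:]
    return s*(1+k*(s**2).sum(1,keepdims=True))*f+[cx,cy]
def Rz(a): return Ro.from_euler('z',a).as_matrix()
def redmask(im,roi):  # rgb
    h=cv2.cvtColor(im,cv2.COLOR_RGB2HSV).astype(int); m=((h[...,0]<8)|(h[...,0]>172))&(h[...,1]>170)&(h[...,2]>50)
    o=np.zeros_like(m); x0,y0,x1,y1=roi; o[y0:y1,x0:x1]=m[y0:y1,x0:x1]; return o
E
python3 - <<'E'
from h import *
ims={n:cv2.imread(f"pics/{n}0.png")[:,:,::-1].copy() for n in I}
roi={"side":(250,190,275,222),"top":(253,180,275,200)}
M={n:cv2.morphologyEx(redmask(ims[n],roi[n]).astype(np.uint8),cv2.MORPH_CLOSE,np.ones((3,3))) for n in I}
ax=np.array([.5,0,np.sqrt(.75)]);u=np.array([np.sqrt(.75),0,-.5]);v=np.array([0,1,0])
S=lambda th: None
# mouth in stand frame: (mx,0,.077) ; mx unknown -> param
def hpts(p):
    m=np.array([p[0],p[1],.077]);R=Rz(p[2]);P=[]
    for d in (6,66):
        for a in(-1,1):
            for b in(-1,1): P.append(ax*d/1e3+u*a*.0125+v*b*.010)
    return m+np.array(P)@R.T
for n in M: print(n,M[n].sum(),np.argwhere(M[n]).mean(0)[::-1])
def cost(p):
    c=0
    for n in M:
        q=proj(n,hpts(p)); x0,y0,x1,y1=roi[n]; K=8
        h=cv2.convexHull((((q+.5)-[x0-5,y0-5])*K).astype(np.int32)); g=np.zeros(((y1-y0+10)*K,(x1-x0+10)*K),np.uint8); cv2.fillConvexPoly(g,h,1)
        m=np.kron(M[n][y0-5:y1+5,x0-5:x1+5],np.ones((K,K),np.uint8)); c+=1-(g&m).sum()/(g|m).sum()
    return c
best=min((minimize(cost,[x,y,a],method='Nelder-Mead',options=dict(initial_simplex=[[x,y,a],[x+.01,y,a],[x,y+.01,a],[x,y,a+.2]])) for a in(1.2,1.6) for x in(.42,.46) for y in(-.1,-.06,-.02)),key=lambda r:r.fun)
print("mouth,yaw",best.x,best.fun)
p=best.x; print("handle c",p[:2]+(Rz(p[2])@ax)[:2]*.036,.077+.036*ax[2])
# foot corners
obs=[("side",252.5,229,-1,1),("side",268.2,246,-1,-1),("side",283.3,238.3,1,-1)]
ot=[("top",280.9,188.3,0,0)]
def ray(n,uv,z):
    return least_squares(lambda X: (proj(n,[X[0],X[1],z])-uv)[0],[.45,0]).x
for n,q in [("side",(252.5,229)),("side",(268.2,246)),("side",(283.3,238.3)),("top",(280.9,188.3)),("top",(278.9,202.3)),("top",(258.3,198.8))]: print(n,ray(n,q,.01))
# chest: x,y,yaw,panel xoffset(front of origin), half width
C=[("side",175.6,98.1,-.095,.13),("side",215.7,71.9,.11,.13),("side",270.5,99.6,.11,-.13),("top",112.9,97,.11,.13),("top",181.5,91.4,.11,-.13),("top",185.3,146.1,-.095,-.13),("top",115.5,150.3,-.095,.13)]
D=[("side",147.5,123.3,1),("side",203,154,-1),("top",120,187.4,1),("top",187.9,182.1,-1)]
def r(p):
    e=[];R=Rz(p[2]);o=np.array([p[0],p[1],0])
    for n,a,b,x,y in C: e+=list(proj(n,o+R@[x,y,.09])[0]-[a,b])
    for n,a,b,s in D: e+=list(proj(n,o+R@[p[3],s*p[4],.077])[0]-[a,b])
    return e
s=least_squares(r,[.6,.3,0,-.25,.13],loss='soft_l1');print("chest",s.x);print(np.round(r(s.x),1))
p=s.x;dc=p[:2]+(Rz(p[2])@[p[3]+.108,0,0])[:2];print("floor c",dc,"open",-p[3]-.108-0)
E
```

```text
side 180 [262.37222222 204.11666667]
top 54 [263.05555556 188.62962963]
mouth,yaw [ 0.42 -0.1   1.2 ] 2.0
handle c [ 0.42652244 -0.0832233 ] 0.10817691453623979
side [ 0.43605812 -0.20206386]
side [ 0.42476586 -0.27139463]
side [ 0.47180583 -0.28463442]
top [ 0.47313741 -0.28529202]
top [ 0.4197044  -0.27720565]
top [ 0.43299541 -0.19911942]
chest [ 0.7077614   0.20316809  0.08657626 -0.22756678  0.1232652 ]
[-1.5  0.8 -1.2  0.   0.9 -0.4  0.5  0.   1.1 -0.7  0.8 -1.7 -0.1  0.4
 -0.6 -0.8 -0.9  1.8  0.  -0.6 -0.7 -1.1]
floor c [0.58864244 0.19282938] open 0.11956678032683841
```

```bash
python3 - <<'E'
from h import *
ims={n:cv2.imread(f"pics/{n}0.png")[:,:,::-1].copy() for n in I}
roi={"side":(250,190,275,222),"top":(253,180,275,200)}
def mask(n):
    im=ims[n].astype(int); m=((im[...,0]>75)&(im[...,0]>2.6*im[...,1]))
    o=np.zeros(m.shape,np.uint8);x0,y0,x1,y1=roi[n];o[y0:y1,x0:x1]=m[y0:y1,x0:x1];return cv2.morphologyEx(o,cv2.MORPH_CLOSE,np.ones((5,5)))
M={n:mask(n) for n in I}
for n in M:
    x0,y0,x1,y1=roi[n];print(n,M[n].sum());print("\n".join("".join(".#"[v] for v in r) for r in M[n][y0:y1,x0:x1]))
ax=np.array([.5,0,np.sqrt(.75)]);u=np.array([np.sqrt(.75),0,-.5]);v=np.array([0,1,0])
def hpts(p):
    m=np.array([p[0],p[1],.077]);R=Rz(p[2])
    P=[ax*d/1e3+u*a*.013+v*b*.0103 for d in(6,66) for a in(-1,1) for b in(-1,1)]
    return m+np.array(P)@R.T
def cost(p):
    c=0;K=8
    for n in M:
        q=proj(n,hpts(p)); x0,y0,x1,y1=roi[n]
        h=cv2.convexHull((((q+.5)-[x0-5,y0-5])*K).astype(np.int32)); g=np.zeros(((y1-y0+10)*K,(x1-x0+10)*K),np.uint8); cv2.fillConvexPoly(g,h,1)
        m=np.kron(M[n][y0-5:y1+5,x0-5:x1+5],np.ones((K,K),np.uint8)); c+=1-(g&m).sum()/(g|m).sum()
    return c+((p[2]-1.4)/.3)**2*.05
for a in(1.3,1.5):
  for y in(-.23,-.215,-.2):
    x=.46;b=minimize(cost,[x,y,a],method='Nelder-Mead',options=dict(initial_simplex=[[x,y,a],[x+.01,y,a],[x,y+.01,a],[x,y,a+.2]]))
    p=b.x;print(b.fun,p,"handle",p[:2]+(Rz(p[2])@ax)[:2]*.036)
    print({n:(proj(n,hpts(p)).mean(0)-np.argwhere(M[n]).mean(0)[::-1]).round(2) for n in M})
# foot fit incl. yaw
F=[("side",252.5,229,1,1),("side",268.2,246,-1,1),("side",283.3,238.3,-1,-1),("top",280.9,188.3,-1,-1),("top",278.9,202.3,-1,1),("top",258.3,198.8,1,1)]
r=lambda p:np.concatenate([proj(n,np.array([p[0],p[1],.01])+Rz(p[2])@[s*.04,w*.028,0])[0]-[a,b] for n,a,b,s,w in F])
s=least_squares(r,[.45,-.24,1.4]);print("foot",s.x,np.round(r(s.x),1))
E
```

```text
side 168
.........................
.........................
.........................
.........................
........#####............
......########...........
......#########..........
......#########..........
.......########..........
........#######..........
........########.........
........########.........
........########.........
........#########........
........#########........
.........#########.......
.........#########.......
..........########.......
..........########.......
..........#########......
...........########......
............#######......
............########.....
............#######......
.............#####.......
..............##.........
.........................
.........................
.........................
.........................
.........................
.........................
top 15
......................
......................
......................
......................
......................
......................
......####............
......####............
.....#####............
........##............
......................
[... 508 characters left out ...]
1.2199518613827782 [ 0.45719964 -0.22842575  1.2474106 ] handle [ 0.46291965 -0.21135878]
{'side': array([-0.29, -0.76]), 'top': array([2.04, 0.6 ])}
1.22263681321562 [ 0.45594666 -0.23037875  1.24945126] handle [ 0.46163183 -0.21330015]
{'side': array([-0.08, -0.08]), 'top': array([2.59, 0.96])}
1.220767325411829 [ 0.45676673 -0.23093912  1.28532228] handle [ 0.46183575 -0.21366761]
{'side': array([ 0.08, -0.05]), 'top': array([2.7 , 0.91])}
1.219587903420694 [ 0.45370017 -0.23160521  1.22492431] handle [ 0.45980248 -0.21467116]
{'side': array([-0.16,  0.6 ]), 'top': array([2.98, 1.48])}
foot [ 0.45507325 -0.24177564  1.379393  ] [-1.5 -0.8 -0.   2.   1.2 -0.3  0.3 -0.5 -0.4 -0.1 -0.5 -0.6]
```

```bash
python3 - <<'E'
from h import *
im={n:cv2.imread(f"pics/{n}0.png")[:,:,::-1].astype(int) for n in I}
t=im["top"][182:204,252:284]
print("\n".join(" ".join(f"{int(10*r/g):2d}" for r,g,b in row) for row in t))
roi={"side":(250,190,275,222),"top":(253,183,275,200)}
th={"side":2.6,"top":2.15}
M={}
for n in I:
    x0,y0,x1,y1=roi[n];o=np.zeros((384,512),np.uint8);o[y0:y1,x0:x1]=(im[n][y0:y1,x0:x1,0]>th[n]*im[n][y0:y1,x0:x1,1]);M[n]=cv2.morphologyEx(o,cv2.MORPH_CLOSE,np.ones((3,3)));print(n,M[n].sum())
print("\n".join("".join(".#"[v] for v in r) for r in M["top"][183:200,253:275]))
ax=np.array([.5,0,np.sqrt(.75)]);u=np.array([np.sqrt(.75),0,-.5]);v=np.array([0,1,0])
def hpts(p):
    m=np.array([p[0],p[1],.077]);R=Rz(p[2])
    return m+np.array([ax*d/1e3+u*a*.013+v*b*.0103 for d in(6,66) for a in(-1,1) for b in(-1,1)])@R.T
def cost(p):
    c=0;K=8
    for n in M:
        q=proj(n,hpts(p)); x0,y0,x1,y1=roi[n]
        h=cv2.convexHull((((q+.5)-[x0-5,y0-5])*K).astype(np.int32)); g=np.zeros(((y1-y0+10)*K,(x1-x0+10)*K),np.uint8); cv2.fillConvexPoly(g,h,1)
        m=np.kron(M[n][y0-5:y1+5,x0-5:x1+5],np.ones((K,K),np.uint8)); c+=1-(g&m).sum()/(g|m).sum()
    return c+((p[2]-1.38)/.1)**2*.02
for a in(1.3,1.4):
  for y in(-.23,-.215):
    x=.455;b=minimize(cost,[x,y,a],method='Nelder-Mead',options=dict(initial_simplex=[[x,y,a],[x+.01,y,a],[x,y+.01,a],[x,y,a+.2]]))
    p=b.x;print(b.fun,p,"handle",p[:2]+(Rz(p[2])@ax)[:2]*.036)
    print({n:(proj(n,hpts(p)).mean(0)-np.argwhere(M[n]).mean(0)[::-1]).round(2) for n in M})
E
```

```text
12 12 12 12 12 12 12 12 12 12 12 12 12 12 12 12 12 12 12 12 12 12 12 12 12 12 12 12 12 12 12 12
12 12 12 12 12 12 12 12 12 12 12 12 12 12 12 12 12 12 12 12 12 12 12 12 12 12 12 12 12 12 12 12
12 12 12 12 12 13 14 13 13 13 13 12 12 12 12 12 12 12 12 12 12 12 12 12 12 12 12 12 12 12 12 12
12 12 12 12 13 17 22 21 20 19 18 15 13 12 12 12 12 12 12 12 12 12 12 12 12 12 12 12 12 12 12 12
12 12 12 12 13 20 25 26 25 26 27 23 16 16 15 14 13 12 12 12 12 12 12 12 12 12 12 12 12 12 12 12
12 12 12 12 15 21 25 25 26 25 27 25 18 22 21 19 17 15 14 14 13 13 13 12 12 12 12 12 12 12 12 12
12 12 12 12 17 23 26 25 26 26 28 24 18 23 24 24 22 20 17 15 15 15 15 14 13 13 13 12 12 12 12 12
12 12 12 13 18 23 25 25 26 26 27 22 18 23 24 25 25 23 18 14 14 14 15 15 15 15 14 14 13 12 12 12
12 12 12 12 14 18 19 21 22 24 24 20 19 24 25 25 25 23 16 11 11 12 14 14 15 15 15 15 14 12 12 12
12 12 12 12 12 13 13 14 16 18 18 16 20 23 24 25 25 21 13 11 11 11 11 12 14 14 15 15 14 12 12 12
12 12 12 12 12 12 12 13 15 15 15 16 19 20 22 24 23 19 12 11 11 10 10 11 11 12 13 14 13 12 12 12
12 12 12 12 12 12 12 13 14 14 14 15 15 17 18
[... 1323 characters left out ...]
...
......................
......................
......................
......................
0.7524407295775107 [ 0.45590083 -0.23052921  1.35580181] handle [ 0.45974099 -0.21294361]
{'side': array([-0.57,  0.21]), 'top': array([0.04, 0.26])}
0.7540874524167638 [ 0.45724765 -0.22970109  1.35652411] handle [ 0.46107511 -0.21211272]
{'side': array([-0.45, -0.25]), 'top': array([-0.2 , -0.11])}
0.7582356761706999 [ 0.45671802 -0.22951063  1.37481823] handle [ 0.46022309 -0.21185519]
{'side': array([-0.75, -0.12]), 'top': array([-0.27,  0.13])}
0.754386531208385 [ 0.45703735 -0.22908993  1.37240663] handle [ 0.46058498 -0.211443  ]
{'side': array([-0.77, -0.28]), 'top': array([-0.39,  0.03])}
```

Call:
step_arm(
  rows=[
    [[10,-25,0,-3],[24,-62,0,-7],[40,-103,0,-12],[57,-147,0,-17],[74,-191,0,-22],[91,-235,0,-27],[108,-279,0,-32],[125,-323,0,-37],[142,-367,0,-42],[159,-411,0,-47],[176,-455,0,-52],[193,-499,0,-57],[210,-543,0,-62],[227,-587,0,-67],[244,-631,0,-72],[258,-667,0,-76],[270,-698,0,-79],[278,-719,0,-81.5],[282,-729,0,-83],[283,-732,0,-83]],
  ],
  claw=60,
  force=25,
)

```text
time_s: 2.6
eef_pos: [0.4609, -0.2116, 0.242]
ee_rot: [[0.206, 0.979, -0.001], [0.979, -0.206, 0.0], [0.0, -0.001, -1.0]]
contact_force: [0.6, 0.2, -0.2]
grip_width: 0.0514
grip_force: 0.0
```

```bash
python3 - <<'E'
from plant import manip,cams
import cv2,numpy as np
s=manip.get_state();print(s["time_s"],s["eef_pos"],np.round(s["ee_rot"],3).tolist(),s["contact_force"],s["grip_width"],s["qpos"])
a=cams.camera("side")[110:260,190:340,::-1];b=cams.camera("top")[110:260,190:340,::-1]
cv2.imwrite("pics/c2.png",np.hstack([cv2.resize(i,(400,400),interpolation=2) for i in(a,b)]))
E
```

```text
2.6 [ 0.46091545 -0.21155893  0.24197617] [[0.206, 0.979, -0.001], [0.979, -0.206, 0.0], [0.0, -0.001, -1.0]] [ 0.61036235  0.16571651 -0.22689593] 0.051399330406775454 [-0.31369544  0.29638063  0.90435628  1.64988763 -0.23949399  1.3133328
  0.42348958]
```

View pics/c2.png

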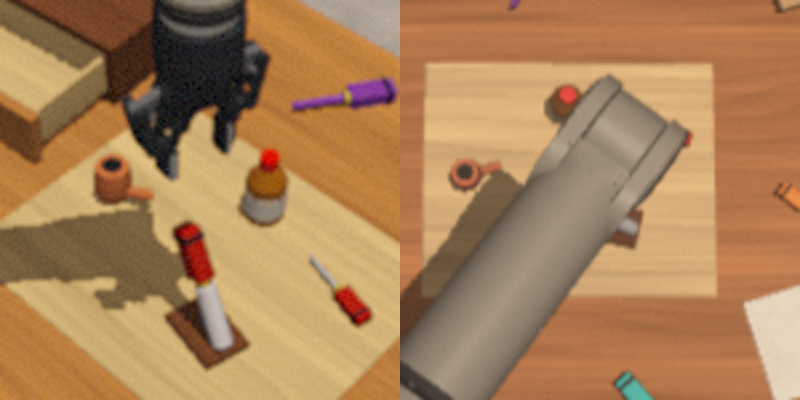

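The picture shows the fingers (crop 170,170 and 228,148) straddling above the handle top (187,232), with the stand undisturbed.

Call:
step_arm(
  rows=[
    [[0,0,-15,0],[0,0,-35,0],[0,0,-55,0],[0,0,-75,0],[0,0,-92,0],[0,0,-106,0],[0,0,-118,0],[0,0,-127,0],[0,0,-134,0],[0,0,-139,0],[0,0,-142,0],[0,0,-142,0]],
  ],
)

```text
time_s: 4.2
eef_pos: [0.4611, -0.2116, 0.1003]
ee_rot: [[0.206, 0.979, 0.0], [0.979, -0.206, -0.0], [-0.0, 0.0, -1.0]]
contact_force: [0.4, 0.3, -0.5]
grip_width: 0.0516
grip_force: 0.0
```

```bash
python3 - <<'E'
from plant import manip,cams
import cv2,numpy as np
a=cams.camera("side")[150:250,210:330,::-1]
cv2.imwrite("pics/c3.png",cv2.resize(a,(720,600),interpolation=2))
E
```

```text
(no output)
```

View pics/c3.png

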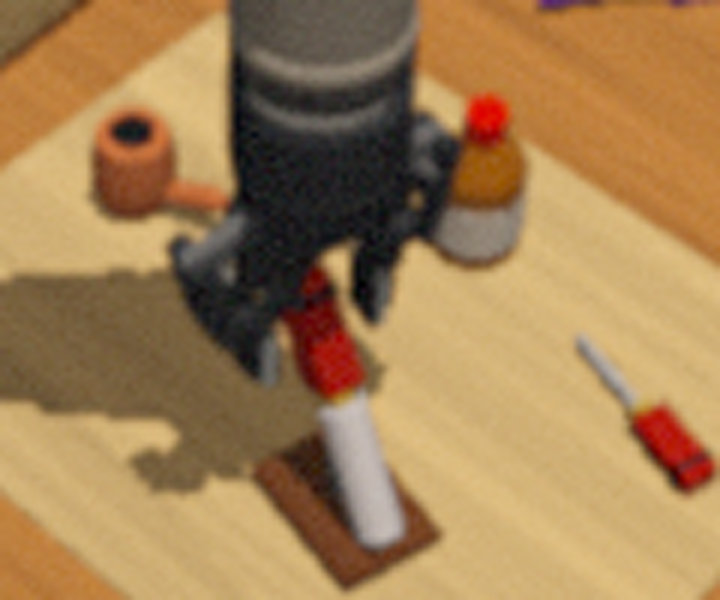

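The handle (crop 325,345) lies between the fingertips (262,375 and 370,315), a millimetre or so toward the right one; I shift 1 mm and close.

Call:
step_arm(
  rows=[
    [[1,0,0,0],[1,0,0,0],[1,0,0,0],[1,0,0,0],[1,0,0,0],[1,0,0,0],[1,0,0,0],[1,0,0,0]],
  ],
  claw=0,
  force=25,
)

```text
time_s: 5.25
eef_pos: [0.4621, -0.2117, 0.1004]
ee_rot: [[0.206, 0.979, 0.0], [0.979, -0.206, -0.0], [-0.0, 0.0, -1.0]]
contact_force: [-0.5, -1.1, 2.1]
grip_width: 0.0214
grip_force: 27.2
```

Call:
step_arm(
  rows=[
    [[0.2,1,1.7,0],[0.4,2,3.5,0],[0.6,3,5.2,0],[0.8,4,6.9,0],[1.0,4.9,8.7,0],[1.0,4.9,8.7,0]],
  ],
)

```text
time_s: 6.0
eef_pos: [0.4633, -0.2065, 0.1092]
ee_rot: [[0.206, 0.979, 0.0], [0.979, -0.206, 0.0], [0.0, 0.0, -1.0]]
contact_force: [0.6, 0.2, 0.3]
grip_width: 0.0216
grip_force: 26.9
```

```bash
python3 - <<'E'
from plant import manip,cams
import cv2,numpy as np
a=cams.camera("side")[150:250,210:330,::-1]
b=cv2.imread("pics/side0.png")[150:250,210:330]
d=lambda x:cv2.resize(x,(400,333),interpolation=2)
cv2.imwrite("pics/c4.png",np.hstack([d(b),d(a)]))
E
```

```text
(no output)
```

View pics/c4.png

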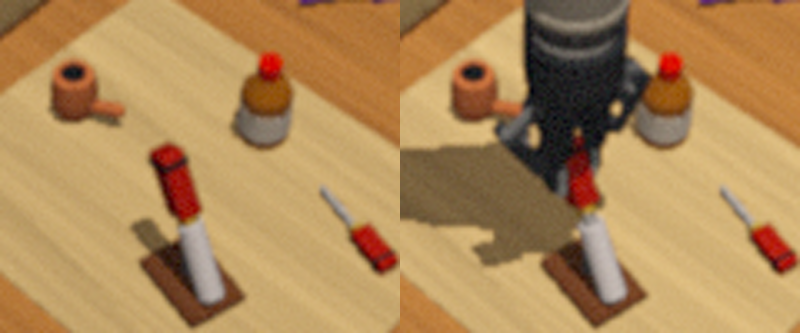

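The stand (crop 595,275) has barely moved, and the shank shows above the mouth. I continue the draw.

Call:
step_arm(
  rows=[
    [[0.4,2,3.5,0],[0.8,3.9,6.9,0],[1.2,5.9,10.4,0],[1.6,7.8,13.9,0],[2.1,9.8,17.3,0],[2.5,11.8,20.8,0],[3.0,14.2,25.1,0],[3.5,16.7,29.4,0],[4.0,19.1,33.8,0],[4.5,21.6,38.1,0],[5.1,24,42.4,0],[5.6,26.5,46.8,0],[6.1,28.9,51.1,0],[6.6,31.4,55.4,0],[7.1,33.8,59.8,0],[7.7,36.8,64.9,0],[8.3,39.7,70.1,0],[8.9,42.6,75.3,0],[9.3,44.6,78.8,0],[9.3,44.6,78.8,0]],
  ],
)

```text
time_s: 8.55
eef_pos: [0.4726, -0.162, 0.1881]
ee_rot: [[0.206, 0.979, 0.001], [0.979, -0.206, -0.0], [0.0, 0.001, -1.0]]
contact_force: [0.8, 0.3, -0.3]
grip_width: 0.0217
grip_force: 26.9
```

Call:
step_arm(
  rows=[
    [[0,0,5,0],[0,0,15,0],[0,0,25,0],[0,0,30,0],[0,0,30,0]],
  ],
)

```text
time_s: 9.18
eef_pos: [0.4727, -0.1623, 0.2184]
ee_rot: [[0.206, 0.979, 0.001], [0.979, -0.206, -0.0], [0.0, 0.001, -1.0]]
contact_force: [-0.8, 0.3, -0.1]
grip_width: 0.0217
grip_force: 26.9
```

```bash
python3 - <<'E'
from plant import manip,cams
import cv2,numpy as np
a=cams.camera("side")[90:250,180:330,::-1];b=cams.camera("top")[85:245,110:260+50,::-1]
cv2.imwrite("pics/c5.png",np.hstack([cv2.resize(a,(375,400),interpolation=2),cv2.resize(b,(425,400),interpolation=2)]))
E
```

```text
(no output)
```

View pics/c5.png

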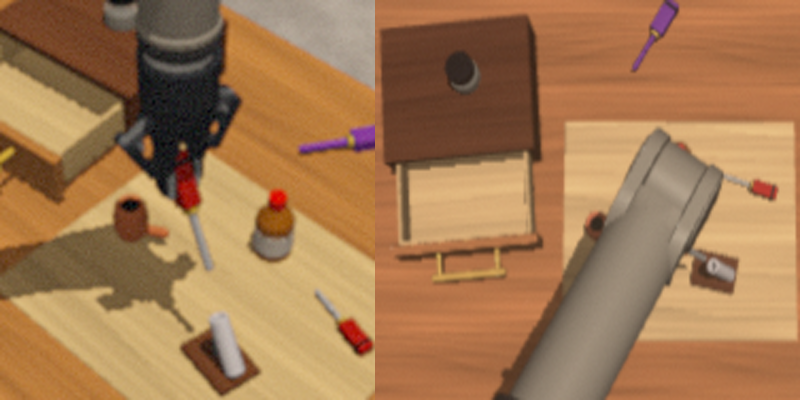

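The reamer is clear (foot at crop 210,265) and the stand is upright in place (220,350). On to the drawer.

Call:
step_arm(
  rows=[
    [[2,8,0,0.5],[5,25,0,1.5],[12,50,0,2.5],[19,80,0,4],[27,110,0,5.5],[35,140,0,7],[42,170,0,8.5],[49,200,0,10],[57,230,0,11.5],[64,260,0,13],[71,290,0,14.5],[77,315,0,16],[81,330,0,17],[82,337,0,17],[82,337,0,17]],
  ],
)

```text
time_s: 11.15
eef_pos: [0.5544, 0.1744, 0.2178]
ee_rot: [[-0.088, 0.996, -0.0], [0.996, 0.088, -0.001], [-0.001, -0.0, -1.0]]
contact_force: [0.3, -0.3, 0.1]
grip_width: 0.0217
grip_force: 27.0
```

Call:
step_arm(
  rows=[
    [[0,0,-10,0],[0,0,-25,0],[0,0,-40,0],[0,0,-53,0],[0,0,-63,0],[0,0,-70,0],[0,0,-75,0],[0,0,-75,0]],
  ],
)

```text
time_s: 12.15
eef_pos: [0.5543, 0.1749, 0.1426]
ee_rot: [[-0.089, 0.996, -0.0], [0.996, 0.089, -0.0], [-0.0, -0.0, -1.0]]
contact_force: [0.3, -1.1, -0.2]
grip_width: 0.0216
grip_force: 27.0
```

```bash
python3 - <<'E'
from plant import manip,cams
import cv2,numpy as np
a=cams.camera("side")[60:180,130:280,::-1];b=cams.camera("top")[85:205,95:245,::-1]
cv2.imwrite("pics/c6.png",np.hstack([cv2.resize(i,(400,320),interpolation=2) for i in(a,b)]))
E
```

```text
(no output)
```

View pics/c6.png

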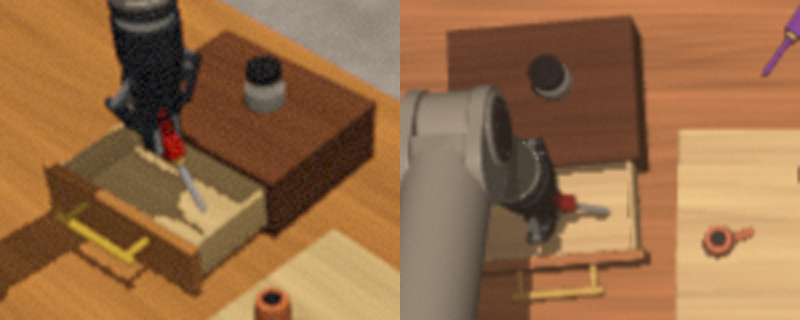

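The reamer hangs inside the drawer outline, with its foot (top crop 607,211) left of the right wall (632). I lower it to touch the floor.

Call:
step_arm(
  rows=[
    [[0,0,-8,0],[0,0,-16,0],[0,0,-23,0],[0,0,-28,0],[0,0,-32,0],[0,0,-35,0],[0,0,-37,0],[0,0,-37,0]],
  ],
  force=20,
)

```text
time_s: 13.25
eef_pos: [0.5544, 0.1749, 0.1057]
ee_rot: [[-0.089, 0.996, -0.0], [0.996, 0.089, -0.0], [-0.0, -0.0, -1.0]]
contact_force: [0.1, 0.2, -0.4]
grip_width: 0.0217
grip_force: 27.0
```

Call:
step_arm(
  rows=[
    [[0,0,-1,0],[-0.4,3.7,-3.5,0],[-0.7,7.5,-6,0],[-1,11,-9,0],[-1.3,14.5,-12,0],[-1.6,18,-15,0],[-1.9,21,-18,0],[-1.9,21,-18,0]],
  ],
  claw=0,
  force=20,
)

```text
time_s: 14.25
eef_pos: [0.5525, 0.197, 0.0875]
ee_rot: [[-0.09, 0.996, 0.0], [0.996, 0.09, 0.001], [0.001, 0.0, -1.0]]
contact_force: [0.2, 0.9, 2.7]
grip_width: 0.0215
grip_force: 27.0
```

Call:
step_arm(
  rows=[
    [[-0.3,3,-3.3,0],[-0.6,6,-6.7,0],[-0.8,9,-10.2,0],[-1,11.6,-13.8,0],[-1.2,14,-17.5,0],[-1.4,16.2,-21.3,0],[-1.6,18.4,-25.2,0],[-1.8,20.3,-29.2,0],[-2,22.1,-33.3,0],[-2.1,23.7,-37.4,0],[-2.2,25.1,-41.6,0],[-2.3,26.4,-45.9,0],[-2.4,27.1,-48.5,0],[-2.5,27.7,-51,0],[-2.5,27.7,-51,0]],
  ],
)

```text
time_s: 16.12
eef_pos: [0.5499, 0.2233, 0.0365]
ee_rot: [[-0.089, 0.996, -0.0], [0.996, 0.089, -0.0], [-0.0, -0.0, -1.0]]
contact_force: [-0.5, 2.3, 2.6]
grip_width: 0.0217
grip_force: 27.2
```

```bash
python3 - <<'E'
from plant import manip,cams
import cv2,numpy as np
a=cams.camera("side")[60:180,130:280,::-1];b=cams.camera("top")[85:205,95:245,::-1]
cv2.imwrite("pics/c7.png",np.hstack([cv2.resize(i,(400,320),interpolation=2) for i in(a,b)]))
E
```

```text
(no output)
```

View pics/c7.png

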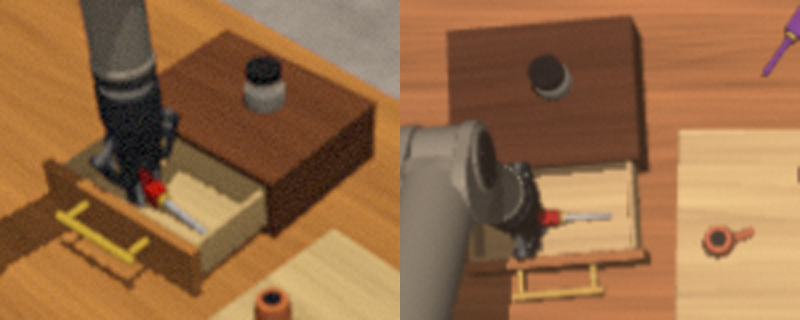

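The reamer is nearly flat along the drawer (top crop 540–610, 217), so I open moderately and rise.

Call:
step_arm(
  rows=[
    [[0,0,0,0],[0,0,0,0],[0,0,0,0],[0,0,0,0],[0,0,8,0],[0,0,20,0],[0,0,40,0],[0,0,65,0],[0,0,90,0],[0,0,115,0],[0,0,140,0],[0,0,140,0]],
  ],
  claw=50,
)

```text
time_s: 17.73
eef_pos: [0.5519, 0.2238, 0.1801]
ee_rot: [[-0.089, 0.996, 0.006], [0.996, 0.089, 0.002], [0.002, 0.006, -1.0]]
contact_force: [0.1, -0.6, 0.4]
grip_width: 0.0427
grip_force: 0.0
```

Call:
step_arm(
  rows=[
    [[-8,-2,0,0],[-25,-7,0,0],[-45,-13,0,0],[-70,-20,0,0],[-95,-27,0,0],[-120,-34,0,0],[-143,-40,0,0],[-157,-44,0,0],[-165,-46,0,0],[-167,-46,0,0],[-167,-46,0,0]],
  ],
  claw=0,
)

```text
time_s: 19.1
eef_pos: [0.3835, 0.1778, 0.1769]
ee_rot: [[-0.089, 0.996, 0.001], [0.996, 0.089, -0.0], [-0.0, 0.001, -1.0]]
contact_force: [-0.3, 0.7, 1.2]
grip_width: -0.0001
grip_force: 0.0
```

```bash
python3 - <<'E'
from h import *
from plant import manip,cams
a=cams.camera("side")[60:180,130:280,::-1];b=cams.camera("top")[85:205,95:245,::-1]
cv2.imwrite("pics/c8.png",np.hstack([cv2.resize(i,(400,320),interpolation=2) for i in(a,b)]))
for s,t in [((152,140.9),(138.75,196.7)),((180.1,157),(171,193.8))]:
    r=least_squares(lambda X:np.r_[proj("side",X)[0]-s,proj("top",X)[0]-t],[.45,.2,.04]);print(r.x,r.fun)
E
```

```text
[0.43659987 0.24066067 0.0601399 ] [-0.17447403  0.02486631  0.11124433 -0.17290051]
[0.44957957 0.12008911 0.06101775] [-0.78218603  0.114297    0.53895    -0.7843772 ]
```

View pics/c8.png

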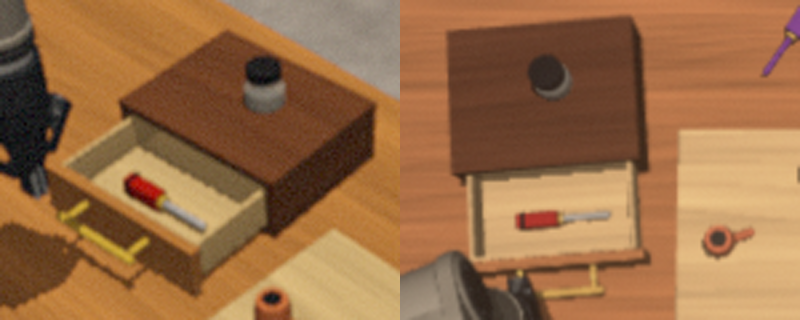

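The reamer lies flat in the drawer (top crop 517–610, 218). The bar handle is at about z = 0.06.

Call:
step_arm(
  rows=[
    [[0,-1,-10,0],[0,-2,-30,0],[0,-3,-55,0],[0,-3,-80,0],[0,-3,-102,0],[0,-3,-117,0],[0,-3,-124,0],[0,-3,-125,0],[0,-3,-125,0],[5,-2.6,-125,0],[12,-2,-125,0],[18,-1.4,-125,0],[23,-1,-125,0],[27,-0.6,-125,0],[30,-0.4,-125,0],[33,-0.1,-125,0],[36,0.1,-125,0],[39,0.4,-125,0],[42,0.7,-125,0],[45,1,-125,0]],
  ],
)

```text
time_s: 21.7
eef_pos: [0.4279, 0.1786, 0.0518]
ee_rot: [[-0.089, 0.996, -0.001], [0.996, 0.089, -0.0], [0.0, -0.001, -1.0]]
contact_force: [-0.9, -1.0, 1.4]
grip_width: 0.0
grip_force: 0.6
```

Call:
step_arm(
  rows=[
    [[3,0.3,0,0],[7,0.6,0,0],[12,1,0,0],[17,1.5,0,0],[22,1.9,0,0],[27,2.4,0,0],[32,2.8,0,0],[37,3.2,0,0],[42,3.7,0,0],[47,4.1,0,0],[52,4.5,0,0],[57,5,0,0],[62,5.4,0,0],[67,5.8,0,0],[72,6.3,0,0],[77,6.7,0,0],[82,7.1,0,0],[86,7.5,0,0],[89,7.7,0,0],[92,8,0,0]],
  ],
)

```text
time_s: 24.2
eef_pos: [0.5202, 0.1866, 0.0518]
ee_rot: [[-0.089, 0.996, -0.0], [0.996, 0.089, 0.0], [0.0, -0.0, -1.0]]
contact_force: [-1.9, -0.7, -0.4]
grip_width: 0.0001
grip_force: 0.6
```

Call:
step_arm(
  rows=[
    [[3,0.3,0,0],[6,0.5,0,0],[9,0.8,0,0],[12,1,0,0],[15,1.3,0,0],[17,1.5,0,0],[17,1.5,0,0]],
  ],
)

```text
time_s: 25.08
eef_pos: [0.5375, 0.1885, 0.0519]
ee_rot: [[-0.089, 0.996, 0.001], [0.996, 0.089, 0.0], [0.0, 0.001, -1.0]]
contact_force: [0.1, -0.5, 0.2]
grip_width: 0.0002
grip_force: 0.1
```

Call:
step_arm(
  rows=[
    [[1.5,0.1,0,0],[3,0.3,0,0],[4.5,0.4,0,0],[6,0.5,0,0]],
  ],
)

```text
time_s: 25.58
eef_pos: [0.5431, 0.1889, 0.0518]
ee_rot: [[-0.089, 0.996, 0.0], [0.996, 0.089, 0.0], [0.0, 0.0, -1.0]]
contact_force: [-1.1, 0.5, 1.1]
grip_width: 0.0001
grip_force: 0.5
```

```bash
python3 - <<'E'
from h import *
from plant import cams
# panel top edge: project along chest centre profile, print brightness near drawer gap in top view
a=cams.camera("top");cv2.imwrite("pics/top9.png",a[:,:,::-1])
o=np.array([.7078,.2032,0]);R=Rz(.0866)
for y in(-.09,-.06):
    print([ (round(x,3),a[tuple(np.round(proj("top",o+R@[x,y,.08])[0][::-1]).astype(int))].tolist()) for x in np.arange(-.16,-.07,.006)])
E
```

```text
[(np.float64(-0.16), [175, 111, 70]), (np.float64(-0.154), [176, 111, 70]), (np.float64(-0.148), [189, 120, 77]), (np.float64(-0.142), [189, 121, 77]), (np.float64(-0.136), [185, 117, 75]), (np.float64(-0.13), [132, 85, 53]), (np.float64(-0.124), [88, 58, 36]), (np.float64(-0.118), [80, 53, 32]), (np.float64(-0.112), [109, 69, 42]), (np.float64(-0.106), [184, 117, 73]), (np.float64(-0.1), [168, 119, 80]), (np.float64(-0.094), [134, 102, 70]), (np.float64(-0.088), [96, 61, 42]), (np.float64(-0.082), [108, 66, 46]), (np.float64(-0.076), [111, 66, 43])]
[(np.float64(-0.16), [113, 76, 45]), (np.float64(-0.154), [205, 157, 86]), (np.float64(-0.148), [183, 132, 75]), (np.float64(-0.142), [184, 118, 75]), (np.float64(-0.136), [183, 117, 73]), (np.float64(-0.13), [139, 90, 56]), (np.float64(-0.124), [78, 52, 32]), (np.float64(-0.118), [75, 48, 31]), (np.float64(-0.112), [165, 105, 66]), (np.float64(-0.106), [185, 118, 74]), (np.float64(-0.1), [186, 129, 84]), (np.float64(-0.094), [133, 103, 71]), (np.float64(-0.088), [99, 63, 42]), (np.float64(-0.082), [104, 63, 42]), (np.float64(-0.076), [110, 66, 45])]
```

Call:
step_arm(
  rows=[
    [[1.5,0.1,0,0],[3,0.3,0,0],[4.5,0.4,0,0],[6,0.5,0,0],[6,0.5,0,0]],
  ],
)

```text
time_s: 26.25
eef_pos: [0.5483, 0.1892, 0.0517]
ee_rot: [[-0.089, 0.996, -0.002], [0.996, 0.089, 0.0], [0.0, -0.002, -1.0]]
contact_force: [-2.9, 0.5, 2.5]
grip_width: 0.0
grip_force: 1.7
```

Call:
step_arm(
  rows=[
    [[1,0.1,0,0],[2,0.2,0,0],[3,0.3,0,0],[4,0.3,0,0],[4,0.3,0,0]],
  ],
)

```text
time_s: 26.88
eef_pos: [0.5486, 0.1893, 0.0516]
ee_rot: [[-0.09, 0.996, -0.01], [0.996, 0.09, -0.0], [0.001, -0.01, -1.0]]
contact_force: [-10.9, -0.6, 10.5]
grip_width: -0.0003
grip_force: 5.8
```

The drawer has reached its stop. I back off and rise.

Call:
step_arm(
  rows=[
    [[-2,0,0,0],[-5,0,0,0],[-10,-1,0,0],[-20,-2,0,0],[-35,-3,0,0],[-50,-4,0,0],[-60,-5,0,0],[-62,-5,20,0],[-62,-5,50,0],[-62,-5,90,0],[-62,-5,130,0],[-62,-5,150,0],[-62,-5,150,0],[-62,-5,150,0]],
  ],
)

```text
time_s: 28.62
eef_pos: [0.4902, 0.1842, 0.2007]
ee_rot: [[-0.089, 0.996, -0.002], [0.996, 0.089, -0.001], [-0.001, -0.002, -1.0]]
contact_force: [-0.0, 0.4, -0.2]
grip_width: -0.0001
grip_force: 0.0
```

```bash
python3 - <<'E'
from h import *
from plant import cams
a=cams.camera("top");b=cams.camera("side")
o=np.array([.7078,.2032,0]);R=Rz(.0866)
for y in(-.09,-.06):
    print([ (round(float(x),3),a[tuple(np.round(proj("top",o+R@[x,y,.08])[0][::-1]).astype(int))].tolist()) for x in np.arange(-.13,-.08,.004)])
z=cv2.imread("pics/side0.png")[:,:,::-1].copy();t0=cv2.imread("pics/top0.png")[:,:,::-1].copy()
# shifts of sub-patches vs start
for n,A,B,w in[("stand",z,b,(255,222,288,250)),("bottle",z,b,(278,162,302,198)),("bowl",z,b,(222,165,252,190)),("jar",z,b,(218,78,242,106))]:
    x0,y0,x1,y1=w;s=cv2.matchTemplate(b[y0-8:y1+8,x0-8:x1+8].copy(),z[y0:y1,x0:x1].copy(),cv2.TM_CCOEFF_NORMED);_,v,_,p=cv2.minMaxLoc(s);print(n,round(v,3),p[0]-8,p[1]-8)
E
```

```text
[(-0.13, [171, 110, 68]), (-0.126, [133, 86, 54]), (-0.122, [94, 62, 40]), (-0.118, [81, 54, 36]), (-0.114, [78, 52, 34]), (-0.11, [91, 59, 37]), (-0.106, [162, 102, 63]), (-0.102, [185, 119, 74]), (-0.098, [180, 116, 74]), (-0.094, [162, 107, 69]), (-0.09, [111, 73, 47]), (-0.086, [98, 60, 41]), (-0.082, [105, 63, 43])]
[(-0.13, [181, 117, 74]), (-0.126, [169, 109, 68]), (-0.122, [123, 78, 49]), (-0.118, [85, 55, 36]), (-0.114, [75, 48, 31]), (-0.11, [85, 55, 33]), (-0.106, [147, 94, 59]), (-0.102, [178, 113, 71]), (-0.098, [179, 115, 73]), (-0.094, [120, 76, 47]), (-0.09, [99, 62, 42]), (-0.086, [104, 64, 43]), (-0.082, [104, 65, 44])]
stand 0.966 1 0
bottle 0.994 0 0
bowl 0.996 0 0
jar 0.983 0 0
```

Drawer panel is flush with the carcass; the stand has shifted by about 1 px (2–3 mm) and the bystanders have not moved.

```bash
python3 -c "
from plant import workorder
print(workorder.sign_off())"
```

```text
the job is handed in; nothing more can be done
None
```

The job is handed in, though sign-off returned no verdict: the reamer was lying flat in the drawer, the drawer is shut against its stop, the stand is in place (about 2–3 mm of shift), and the bottle, bowl and jar have not moved.

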